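# Clamp a motherboard in the repair jig and hold the lock pin home

### The arm

A 6-joint arm with a two-finger parallel gripper is mounted at the origin on the work surface. World frame = base frame: x ahead of the robot, y to its left, z up, the work surface at z = 0. Lengths are in m, angles in rad, forces in N, time in s.
With the tool pointing down it reaches from about 0.35 to 0.975 m from the base axis. Payload 4.9 kg.
Tool frame: the origin (TCP) lies at the very end of the fingers, on their centre line; the grasp point (between the pads) lies 19 mm behind it; y points along the fingers, x is the direction in which the jaws open and shut, and the axes are right-handed (so a half turn about y gives the same grasp; the last joint's range is limited). The gripper opens to 85 mm and grips with 20 to 120 N. Pads are 22 mm wide; open, the fingers measure 114 mm over their backs; the gripper's body (76 mm by 85 mm) begins 54 mm behind the grasp point. The pads swing forward as they close: fully open they stand 13 mm farther back than shut.
Start: joints at [1.179, 0.053, 1.613, -0, 1.476, -0.119], TCP at [0.168, 0.602, 0.231] pointing down, gripper open.
Joint ranges: [-3.01, 3.01], [-1.01, 2.22], [0.06, 2.58], [-1.02, 4.17], [0.09, 2.62], [-3.14, 3.14]. Speed limits (rad/s): [2.57, 2.57, 3.14, 3.14, 3.14, 3.14].

### API

Orientations are given as a unit quaternion [x, y, z, w].
In Python, from bench import status, read_camera, camera_params, sign_off gives the robot as it stands. The module is installed in compiled form; this text tells all that it offers.
- The arm moves only by the tool send_rows, never from a script. Its arguments are lists of equal length, an entry for each row: "dp": the shift along the tool's x, y, z in cm, a list of three; "rot": the turn, a rotation vector about the tool's x, y, z in rad, a list of three; "grip": the finger opening in cm, from 0 to 8.54. In form: {"dp": [[tx, ty, tz], ...], "rot": [[ax, ay, az], ...], "grip": [grip, ...]}. A call has 1 to 5 rows; each row is the pose to reach, as a shift and turn from the pose commanded when the call began, along the tool's axes at that moment; what a row does not reach only later rows make up. A row lasts 1/12 s, in which the tool goes at most 41.7 mm and 7.16 degrees, less where a joint would pass 70% of its speed; a pose out of reach is approached as far as the arm can. A call with a gripper value outside its range is refused whole. The fingers move at their own pace and stop on an object; "grip_force" is the grip in N (left out, the last holds). Time passes only in rows, so rows that repeat a pose let the fingers close. It gives the time, the measured TCP pose, the force and the opening at its end, in the units of the state.
- status.sense(): the state, without advancing time (a new reading comes with each control period).
- read_camera(name): name is "scene" or "top" or "wrist"; returns the picture (384x512x3 uint8, red, green, blue); there is no depth.
- camera_params(name): a dict with "K" (3x3 intrinsics, pixels), "camera_from_world" (4x4, takes a point from world to camera coordinates); the wrist camera has in their place "tool_from_camera" (4x4, takes a point from camera to tool coordinates, whose origin is the TCP and whose axes are the tool frame's). Camera axes: x right, y down, z forward; pixel columns grow to the right and rows downward; lengths in m; the calibration is good to about 2 mm. A picture is of the moment at which its call begins: read the wrist's pose just before it. camera_params takes no time and is no camera call.
- sign_off(): hands the job in, once; it reports no verdict.
The state is a dict: "time": time; "qpos": joint angles; "qd": joint speeds; "joint_torque": joint torques, N m; "position": TCP position; "eef_rot": TCP orientation; "ft_force": force on the tool from outside, world axes, zero at the start; "moment": the same for the moment, N m; "gripper_width": finger opening in m.
Only numpy, scipy, OpenCV 4.12 (cv2) and the standard library are available. Lean on these libraries where they do the work, as an engineer would, in place of code of your own. Each camera call takes 0.05 s, during which the arm holds its last target. There are 200 camera calls.

### The job

On the bench jig, first slide the motherboard along its rests until its edge is fully home under the fixed jaw's overhanging lip, with the sliding jaw still locked. Then pull up the red knob of the sliding jaw's lock plunger, slide the jaw to the next hole towards the board, let the pin go fully into that hole, and finish while still gripping the knob with the pin home, so that I can tighten the clamp screw. Leave the other things on the bench where they lie.

Things in the scene. Friction and masses are not known exactly. Their poses are not given: they have to be found in the camera images.
- jig: Black base plate 200 x 350 mm fixed on the bench. Origin: centre of its underside, z up; +y is the slide direction, from sliding jaw to fixed jaw. The board lies on two rests (top 26 mm above the bench, x = +-74 to 89 mm) between fences (inner faces x = +-89 mm, top 32 mm). Along the middle a 24 mm wide steel index rail (top 20 mm) has lock holes every 40 mm along y.
- jig_stop (a point): Point on the stop wall of the fixed jaw, middle of its width, at the height of the board's underside (26 mm). Axes as jig. The board is home when board_edge meets it along y. Above it the fixed jaw's lip reaches 7 mm out over the board, 188 mm wide, underside 33 mm and top 40 mm above the bench.
- next_hole (a point): Centre of the mouth of the next lock hole (11 mm wide along y, for the 8 mm pin), on top of the index rail, 20 mm above the bench, 40 mm along +y from the hole in which the pin stands at the start; it lies at the board's near edge at the start and can be seen between board and jaw once the board is home. Axes as jig.
- board: Loose dark green motherboard 170 x 170 x 2 mm, 0.25 to 0.5 kg, lying on the rests 14 to 32 mm short of the stop, about 4 mm play to each fence. Origin: centre of its underside, axes about as the jig's. On it, besides the heatsink, slots up to 12 mm high and, at x = -83 to -61 mm, connector blocks up to 30 mm high above its underside.
- heatsink (a point): Centre of the top of the board's finned aluminium heatsink, a good hold: 46 x 46 mm in x and y, from 28 to 56 mm above the bench, fixed firmly to the board at its x +8 mm, y 0. Beside it 25 mm of free board along y, then only slots at most 12 mm high.
- board_edge (a point): Middle of the board's +y edge (nearest the fixed jaw), at its underside.
- jaw (a joint): Sliding jaw along the jig's +y, m: 0 pin in the start hole, 0.040 in the next hole towards the board (1.5 mm play each way). Light friction (2 N) once the pin is out. Block 130 mm (x) by 50 mm (y), top 40 mm above the bench, with a 6 mm lip; at 0.040 the lip covers 4 mm of the seated board and its face stands 2 mm off it. A black clamp screw head, top 48 mm, stands 50 mm to +x of the knob.
- plunger (a joint): Pull of the lock plunger, m: 0 pin fully in a hole, stops at 0.012. The pin is clear of the rail above 0.008 and rests at about 0.008 on the rail between holes. A spring pushes it down with 4 N at 0 and 7 N at 0.012.
- knob: Red round pull knob of the lock plunger, upright, 23 mm across, 51 to 73 mm above the bench with the pin home, on the middle of the sliding jaw above a steel nut (top 48 mm). It moves up with the plunger and along the jig's y with the jaw. Origin: on its axis, at bench level when the pin is home; axes as jig.
- knob_top (a point): Centre of the knob's top face, on the plunger's axis, 73 mm above the bench with the pin home; it rises as the plunger is pulled.
- memory: Loose black memory module 133 x 31 x 7 mm lying beside the jig. Origin: centre of its underside.
- ssd: Loose black and blue solid state drive 100 x 70 x 7 mm. Origin: centre of its underside.
- hard_drive: Loose silver hard drive 147 x 101 x 26 mm. Origin: centre of its underside.
- fan_cooler: Loose round processor cooler with a black fan, 92 x 92 x 44 mm. Origin: centre of its underside.
- screwdriver: Loose screwdriver with a red handle, lying along its x axis. Origin: on the bench under its middle.
- paste_syringe: Loose white syringe, about 135 mm long, 18 mm thick, lying beside the jig. Origin: on the bench under its middle.
- screw_dish: Loose steel dish 90 mm across, 22 mm high. Origin: centre of its underside.
- mug: Loose blue mug 80 mm across, 95 mm high. Origin: centre of its underside.
Things that resemble listed ones, but are neither listed nor needed, are in the scene too. Leave any orange look-alike of the board alone.

How it is judged:
On the way, in this order (a step that is already met when the one before it is completed fails the run):
1. the board's edge is home under the fixed lip (within 3 mm of the stop), flat on its rests, while the sliding jaw is still locked in its first hole (y of board_edge in the frame of jig_stop above -0.003 m and z of board_edge in the frame of jig_stop between -0.003 and 0.003 m and angle between board's own z axis and vertical below 0.03 rad and value of joint jaw below 0.005 m and value of joint plunger below 0.003 m), for 0.2 s.
2. the plunger is pulled up until its pin is clear of the rail (value of joint plunger above 0.0083 m), for 0.1 s.
At the end, for the whole second after the job is handed in: The jaw stands at the next hole (within 3 mm of 40 mm) with the pin within 2 mm of fully home, the fingers still gripping the knob (more than 2 N), and the board flat on its rests with its edge within 3 mm of the fixed jaw's stop, under the lip (y of board_edge in the frame of jig_stop above -0.003 m and z of board_edge in the frame of jig_stop between -0.003 and 0.003 m and angle between board's own z axis and vertical below 0.03 rad and value of joint jaw between 0.037 and 0.043 m and value of joint plunger below 0.002 m and contact force between the fingers and knob above 2 N and velocity of joint jaw between -0.01 and 0.01 m/s); the arm keeps its last pose, push and grip.
It fails at once if another thing on the bench is moved more than 30 mm (distance of any of memory, ssd, hard_drive, fan_cooler, screwdriver, paste_syringe, screw_dish, mug from where it was at the start of the episode above 0.03 m).
It also fails if it takes over 48 s, if anything falls off the work surface, if the arm or the gripper's body presses on something with over 40 N, if the wrist force passes 120 N, or if a joint passes its speed limit or range.

## Working session

There is one attempt and no reset: what is moved stays moved. The work goes in short steps, Python scripts to look and compute and a tool call to move; the robot and the scene stay as the last step left them, time stands still between calls to the robot, and variables do not carry over. Pictures are saved under pics/ and viewed, about 8 in all and at most 12, crops included, and the job is handed in when it is done.

Besides the shell and the picture viewer there is one more tool, called after "Request:" by a JSON object that holds its "name" and its "arguments". send_rows: Moves the arm, as the interface text tells. Its arguments: {"type":"object","properties":{"dp":{"type":"array"},"rot":{"type":"array"},"grip":{"type":"array"},"grip_force":{"type":"number"}},"required":["dp","rot","grip"]}

```bash
mkdir -p pics; cat > h.py <<'E'
import numpy as np, cv2
from scipy.spatial.transform import Rotation as R
from bench import status, read_camera, camera_params, sign_off
def shot(n):
    s=status.sense(); im=read_camera(n); p=camera_params(n); K=np.array(p["K"])
    if n=="wrist":
        T=np.eye(4);T[:3,:3]=R.from_quat(s["eef_rot"]).as_matrix();T[:3,3]=s["position"]
        W=T@np.array(p["tool_from_camera"])
    else: W=np.linalg.inv(np.array(p["camera_from_world"]))
    return im[:,:,::-1].copy(),K,W
def ray(K,W,u,v):
    d=W[:3,:3]@np.linalg.inv(K)@[u,v,1.]; return W[:3,3],d/np.linalg.norm(d)
def onz(K,W,u,v,z):
    o,d=ray(K,W,u,v); return o+d*(z-o[2])/d[2]
def tri(rs):
    A=np.zeros((3,3));b=np.zeros(3)
    for o,d in rs:
        P=np.eye(3)-np.outer(d,d);A+=P;b+=P@o
    x=np.linalg.solve(A,b); return x,[np.linalg.norm((np.eye(3)-np.outer(d,d))@(x-o)) for o,d in rs]
def proj(K,W,p):
    c=np.linalg.inv(W)@np.r_[p,1]; q=K@c[:3]; return q[:2]/q[2]
E
python3 - <<'E'
from h import *
s=status.sense(); print(s)
for n in("scene","top","wrist"):
    im,K,W=shot(n); cv2.imwrite(f"pics/{n}0.png",im); np.savez(f"{n}0.npz",K=K,W=W); print(n,K[0,0],W.round(3).tolist())
a=[cv2.imread(f"pics/{n}0.png") for n in("top","scene")]
cv2.imwrite("pics/top0b.png",cv2.resize(a[0],(800,600)))
cv2.imwrite("pics/scene0b.png",cv2.resize(a[1],(800,600)))
E
```

```text
{'time': 0.0, 'qpos': array([ 1.17901034e+00,  5.33439684e-02,  1.61430097e+00,  1.54281115e-05,
        1.47599493e+00, -1.18991577e-01]), 'qd': array([ 0.0003797 , -0.00046735,  0.00067289, -0.00147726,  0.00061265,
        0.00034558]), 'joint_torque': array([ 2.65446060e-04, -3.93687379e+01, -3.70172846e+01, -6.22465927e-05,
        7.20426717e-03,  4.79014631e-06]), 'position': array([0.16814011, 0.60131045, 0.23006685]), 'eef_rot': array([ 0.56370474,  0.42674094, -0.42799542, -0.56298229]), 'ft_force': array([-0.3611727 ,  0.00750192,  0.38346701]), 'moment': array([0.01452324, 0.01456156, 0.0460068 ]), 'gripper_width': 0.0852205225559108}
scene 458.57709162224756 [[0.31, 0.559, -0.769, 1.615], [0.95, -0.169, 0.261, -0.38], [0.015, -0.812, -0.584, 0.94], [0.0, 0.0, 0.0, 1.0]]
top 410.3737234451688 [[0.123, -0.97, 0.21, 0.237], [-0.992, -0.121, 0.022, -0.007], [0.004, -0.212, -0.977, 1.24], [0.0, 0.0, 0.0, 1.0]]
wrist 291.1014056981978 [[0.27, 0.917, 0.294, 0.092], [0.963, -0.256, -0.085, 0.622], [-0.003, 0.306, -0.952, 0.372], [0.0, 0.0, 0.0, 1.0]]
```

View pics/top0b.png

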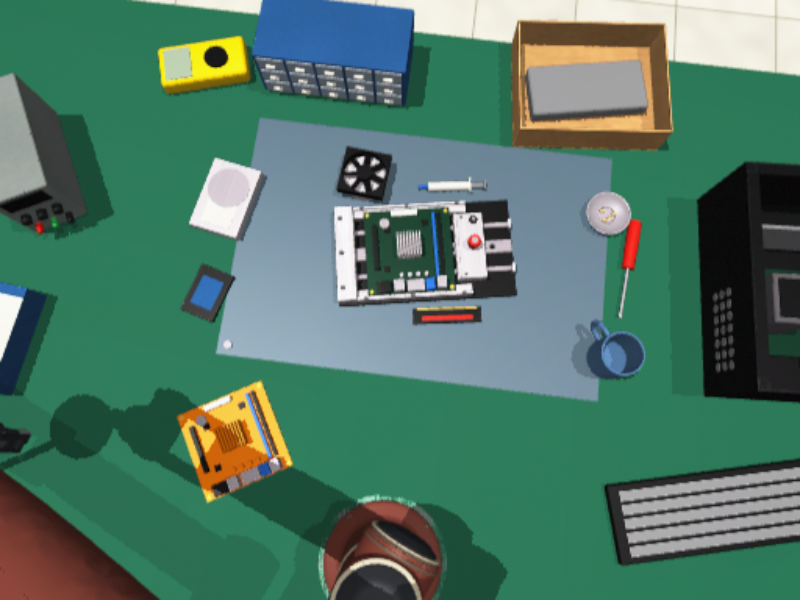

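View pics/scene0b.png

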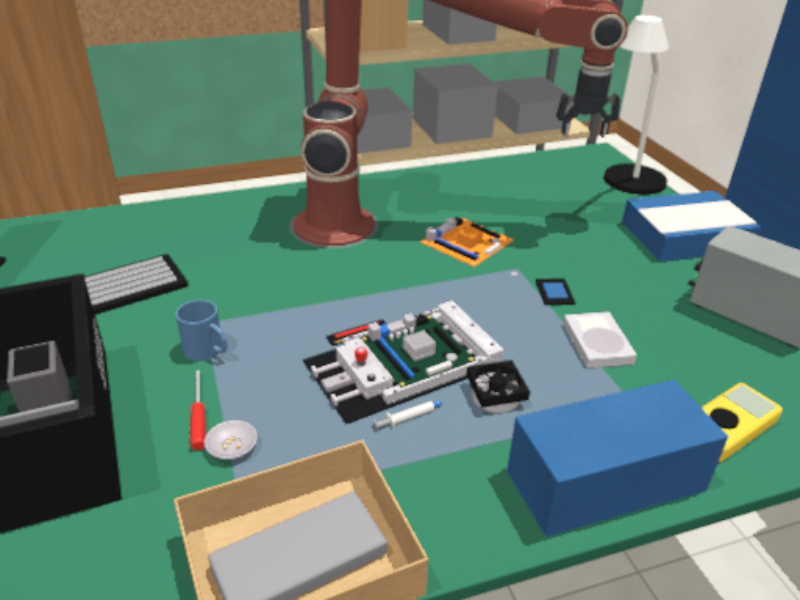

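The top view shows the jig lying across the mat: fixed jaw at (345,255), green board with heatsink at (410,244), sliding jaw with red knob at (474,240). The slide direction is image-left, about world +y. There are two board-like things. The orange one at (235,440) is the look-alike, and the green one in the jig fits the description. For red knobs, only (474,240) stands on the sliding jaw; the red handle at (632,245) is the screwdriver.

```bash
python3 - <<'E'
from h import *
L={n:(cv2.imread(f"pics/{n}0.png"),*[np.load(f"{n}0.npz")[k] for k in"KW"]) for n in("top","scene")}
box={"top":(285,325,140,170),"scene":(215,250,215,240)}
hb={"top":(250,275,143,170),"scene":(250,282,205,235)}
kr=[];hr=[]
for n,(im,K,W) in L.items():
    f=im.astype(int); x0,x1,y0,y1=box[n]
    m=(f[...,2]>120)&(f[...,1]<90)&(f[...,0]<90); v,u=np.nonzero(m[y0:y1,x0:x1]); c=(u.mean()+x0,v.mean()+y0)
    print(n,"knob",c,len(u)); kr.append(ray(K,W,*c))
    x0,x1,y0,y1=hb[n]; g=f[y0:y1,x0:x1]; m=((g.min(2)>95)&(np.ptp(g,axis=2)<35)).astype(np.uint8)
    cn,lab,st,ce=cv2.connectedComponentsWithStats(cv2.morphologyEx(m,cv2.MORPH_CLOSE,np.ones((3,3))))
    i=1+st[1:,4].argmax(); c=ce[i]+[x0,y0]; print("hs",c,st[i]); hr.append(ray(K,W,*c))
print("knob",tri(kr));print("hs",tri(hr))
im,K,W=L["top"]
# fixed jaw top outline / jig white edges
f=im.astype(int);m=((f.min(2)>170)).astype(np.uint8);m[:,:205]=0;m[:,335:]=0;m[:120]=0;m[205:]=0
cn,lab,st,ce=cv2.connectedComponentsWithStats(m)
for i in range(1,cn):
    if st[i,4]>60:
        p=np.argwhere(lab==i)[:,::-1].astype(np.float32); b=cv2.boxPoints(cv2.minAreaRect(p)); print(st[i],[onz(K,W,*q,.04)[:2].round(3).tolist() for q in b])
crop=np.hstack([cv2.resize(L["top"][0][120:200,205:335],(520,320),interpolation=2)]); c2=cv2.resize(L["scene"][0][180:280,180:345],(520,315)[:2],interpolation=2)
cv2.imwrite("pics/crop.png",np.vstack([crop,c2]))
E
```

```text
top knob (np.float64(303.25925925925924), np.float64(154.8148148148148)) 27
hs [261.24242424 155.8219697 ] [  3   4  17  19 264]
scene knob (np.float64(229.28205128205127), np.float64(226.23076923076923)) 39
hs [264.09071274 216.68682505] [  0   0  29  26 463]
knob (array([ 0.60066697, -0.10258809,  0.06463166]), [np.float64(0.0008989160645395703), np.float64(0.0008989160645396571)])
hs (array([0.58237246, 0.01778939, 0.05938885]), [np.float64(0.004729427699381047), np.float64(0.004729427699381013)])
[226 128  72  12 341] [[0.651, 0.14], [0.692, -0.075], [0.669, -0.079], [0.629, 0.135]]
[214 132  14  61 695] [[0.647, 0.18], [0.653, 0.143], [0.467, 0.109], [0.461, 0.144]]
[290 136  37  43 739] [[0.66, -0.055], [0.682, -0.162], [0.554, -0.183], [0.532, -0.079]]
[255 148  14  15  97] [[0.612, 0.045], [0.617, 0.005], [0.573, 0.0], [0.568, 0.039]]
[261 178  11   8  68] [[0.517, 0.017], [0.525, -0.013], [0.506, -0.018], [0.499, 0.012]]
[266 182  37   8 127] [[0.503, -0.001], [0.526, -0.107], [0.508, -0.11], [0.485, -0.005]]
[229 185  34   7  98] [[0.487, 0.108], [0.5, 0.01], [0.481, 0.007], [0.469, 0.105]]
```

View pics/crop.png

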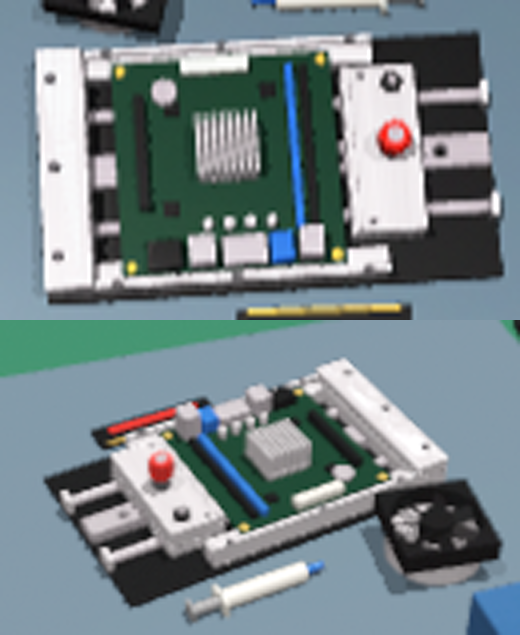

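```bash
cat >> h.py <<'E'
def goal(p,yaw,flip=1,q=None):
    s=status.sense(); T=R.from_quat(s["eef_rot"]); 
    x=flip*np.array([-np.sin(yaw),np.cos(yaw),0]); y=np.array([0,0,-1.]); z=np.cross(x,y)
    G=R.from_matrix(np.c_[x,y,z])
    print("dp cm",(T.inv().apply(np.array(p)-s["position"])*100).round(2),"rot",(T.inv()*G).as_rotvec().round(3),"t",round(s["time"],2),"q6",s["qpos"][5].round(2),"f",s["ft_force"].round(1),"pos",s["position"].round(4))
E
python3 - <<'E'
from h import *
s=status.sense();print(R.from_quat(s["eef_rot"]).as_matrix().round(3))
goal([.584,.018,.2],.184,1);goal([.584,.018,.2],.184,-1)
E
```

```text
[[ 0.269 -0.001 -0.963]
 [ 0.963 -0.002  0.269]
 [-0.002 -1.     0.   ]]
dp cm [-44.98   3.09 -55.76] rot [-0.001 -0.457 -0.002] t 0.15 q6 -0.12 f [ 0.4  0.9 -0.2] pos [0.1682 0.6014 0.2303]
dp cm [-44.98   3.09 -55.76] rot [ 2.000e-03  2.685e+00 -1.000e-03] t 0.15 q6 -0.12 f [ 0.4  0.9 -0.2] pos [0.1682 0.6014 0.2303]
```

Request:
{"name": "send_rows", "arguments": {"dp": [[-3.8,0.2,-4.7],[-7.6,0.4,-9.4],[-11.4,0.7,-14.1],[-15.2,1,-18.8],[-16,1,-20]], "rot": [[0,0,0],[0,0,0],[0,0,0],[0,0,0],[0,0,0]], "grip": [8.5,8.5,8.5,8.5,8.5]}}

```text
time: 0.57
position: [0.2899, 0.4308, 0.2226]
eef_rot: [0.563, 0.427, -0.428, -0.563]
ft_force: [-0.3, 0.0, 0.1]
gripper_width: 0.0852
```

Request:
{"name": "send_rows", "arguments": {"dp": [[-3,0.2,-3.7],[-6,0.4,-7.4],[-9,0.7,-11.1],[-12,1,-14.8],[-15,1,-18.5]], "rot": [[0,0,0],[0,0,0],[0,0,0],[0,0,0],[0,0,0]], "grip": [8.5,8.5,8.5,8.5,8.5]}}

```text
time: 0.98
position: [0.4103, 0.2609, 0.2133]
eef_rot: [-0.563, -0.427, 0.428, 0.563]
ft_force: [1.1, 0.7, 0.0]
gripper_width: 0.0848
```

Request:
{"name": "send_rows", "arguments": {"dp": [[-3,0.2,-3.5],[-6,0.4,-7.4],[-9,0.7,-11.1],[-12,1,-14.8],[-14,1,-17.3]], "rot": [[0,-0.11,0],[0,-0.22,0],[0,-0.33,0],[0,-0.44,0],[0,-0.457,0]], "grip": [7.0,7.0,7.0,7.0,7.0]}}

```text
time: 1.4
position: [0.5252, 0.0992, 0.204]
eef_rot: [-0.451, -0.545, 0.545, 0.451]
ft_force: [-0.1, 0.4, 0.3]
gripper_width: 0.0702
```

```bash
python3 - <<'E'
from h import *
goal([.584,.018,.2],.184,1)
im,K,W=shot("wrist"); np.savez("w1.npz",K=K,W=W,im=im); cv2.imwrite("pics/w1.png",im)
E
```

```text
dp cm [-9.08  0.4  -4.25] rot [-0.     0.004  0.   ] t 1.4 q6 -1.71 f [-0.1  0.4  0.3] pos [0.5252 0.0992 0.204 ]
```

View pics/w1.png

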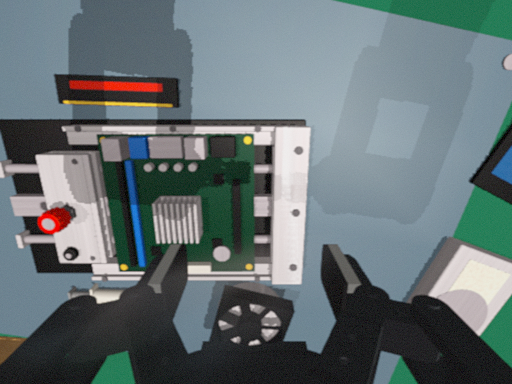

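The wrist view shows the whole jig nearly square to the image: fixed jaw (272–310, 127–284), heatsink (153–203, 195–243), knob (50,222), screw head (70,254). Next I'll move over the heatsink for a second view.

Request:
{"name": "send_rows", "arguments": {"dp": [[-3,0.7,-1.5],[-6,1.4,-3],[-9.1,2,-4.2],[-9.1,2.4,-4.2],[-9.1,2.4,-4.2]], "rot": [[0,0,0],[0,0,0],[0,0,0],[0,0,0],[0,0,0]], "grip": [7.0,7.0,7.0,7.0,7.0]}}

```text
time: 1.87
position: [0.5823, 0.018, 0.1787]
eef_rot: [-0.452, -0.543, 0.544, 0.454]
ft_force: [0.0, 0.2, -0.3]
gripper_width: 0.07
```

```bash
python3 - <<'E'
from h import *
im,K,W=shot("wrist"); np.savez("w2.npz",K=K,W=W,im=im)
a=np.load("w1.npz")["im"]
cv2.imwrite("pics/w2.png",np.hstack([cv2.resize(a[120:290,30:320],(400,234)),cv2.resize(im,(400,300))[:234]]))
cv2.imwrite("pics/w2.png",np.vstack([cv2.resize(a[185:255,140:320],(720,280),interpolation=2),cv2.resize(im[100:300],(720,281))]))
for nm in("w1","w2"):
    d=np.load(nm+".npz");im,K,W=d["im"],d["K"],d["W"];f=im.astype(int)
    m=(f[...,2]>120)&(f[...,1]<90)&(f[...,0]<90); n,l,st,ce=cv2.connectedComponentsWithStats(m.astype(np.uint8)*1)
    for i in range(1,n):
        if st[i,4]>80: print(nm,"red",st[i],ce[i].round(1))
    print([ (c,onz(K,W,*c,.04).round(4)[:2].tolist()) for c in [(275,127),(310,127),(302,284),(270,283)]] if nm=="w1" else "")
E
```

```text
w1 red [ 69  81  94  11 842] [116.9  85.7]
w1 red [ 37 207  34  28 515] [ 54.5 219.5]
[((275, 127), [0.4675, 0.1094]), ((310, 127), [0.4608, 0.1447]), ((302, 284), [0.6444, 0.1809]), ((270, 283), [0.6504, 0.1422])]
w2 red [ 138   34  105   14 1088] [191.4  40.1]
w2 red [109 178  28  28 404] [122.5 191.7]
```

View pics/w2.png

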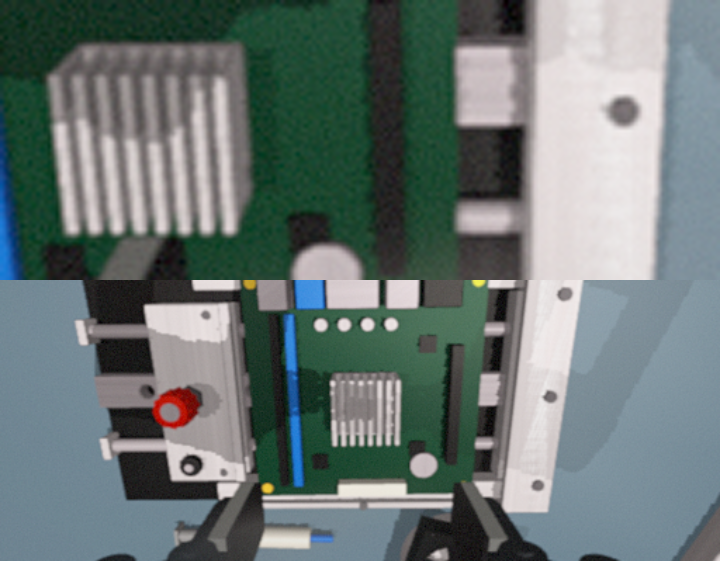

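```bash
python3 - <<'E'
from h import *
V={}
for nm in("w1","w2"):
    d=np.load(nm+".npz");V[nm]=(d["K"],d["W"])
c=lambda x,y:(140+x/4,185+y/4); e=lambda x,y:(x/1.406,100+(y-280)/1.406)
print("hs",tri([ray(*V["w1"],*c(145,155)),ray(*V["w2"],*e(367,413))]))
print("knobtop",tri([ray(*V["w1"],48,224),ray(*V["w2"],*e(169,412))]))
# fixed jaw screws in both
print("jawscrew",tri([ray(*V["w1"],*c(623,110)),ray(*V["w2"],*e(549,396))]))
for q in [(331,381),(400,381),(402,445),(335,445)]: print(onz(*V["w2"],*e(*q),.056).round(4))
print("jawedge near",[onz(*V["w2"],*e(*q),.04).round(4).tolist() for q in [(520,285),(500,508)]],"far",[onz(*V["w2"],*e(*q),.04).round(4).tolist() for q in [(580,290),(547,510)]])
print("board +y",[onz(*V["w2"],*e(*q),.028).round(4).tolist() for q in [(485,300),(472,490)]])
E
```

```text
hs (array([0.5854907 , 0.02485241, 0.05686196]), [np.float64(0.00013730411450121476), np.float64(0.00013730411450119868)])
knobtop (array([ 0.60268077, -0.10008489,  0.07260896]), [np.float64(0.0001538709050533575), np.float64(0.00015387090505322357)])
jawscrew (array([0.55555807, 0.15232858, 0.0372945 ]), [np.float64(0.0002765998087446499), np.float64(0.0002765998087448188)])
[ 0.5681 -0.0027  0.056 ]
[0.5599 0.0422 0.056 ]
[0.6041 0.0531 0.056 ]
[0.6125 0.0074 0.056 ]
jawedge near [[0.4864, 0.1081, 0.04], [0.6477, 0.1421, 0.04]] far [[0.4823, 0.1477, 0.04], [0.6429, 0.1785, 0.04]]
board +y [[0.4994, 0.0918, 0.028], [0.6422, 0.1215, 0.028]]
```

```bash
python3 -c "
from h import *
goal([.5855,.0248,.033],.2)"
```

```text
dp cm [ 0.49 14.64 -0.48] rot [-0.002 -0.017  0.001] t 1.92 q6 -1.85 f [-0.4 -0.3  1.1] pos [0.5821 0.0191 0.1794]
```

Request:
{"name": "send_rows", "arguments": {"dp": [[0.5,2.5,-0.5],[0.5,5,-0.5],[0.5,8,-0.5],[0.5,10,-0.5],[0.5,11,-0.5]], "rot": [[0,-0.017,0],[0,-0.017,0],[0,-0.017,0],[0,-0.017,0],[0,-0.017,0]], "grip": [6.0,6.0,6.0,6.0,6.0]}}

```text
time: 2.33
position: [0.584, 0.0266, 0.0674]
eef_rot: [-0.445, -0.547, 0.549, 0.448]
ft_force: [-0.9, 0.0, -1.4]
gripper_width: 0.0599
```

Request:
{"name": "send_rows", "arguments": {"dp": [[0,1,0],[0,2,0],[0,3,0],[0,3.6,0],[0,3.6,0]], "rot": [[0,0,0],[0,0,0],[0,0,0],[0,0,0],[0,0,0]], "grip": [6.0,6.0,6.0,6.0,6.0]}}

```text
time: 2.75
position: [0.5861, 0.0251, 0.0335]
eef_rot: [-0.447, -0.547, 0.548, 0.448]
ft_force: [0.1, 0.5, 0.4]
gripper_width: 0.0601
```

```bash
python3 -c "
from h import *
goal([.5855,.0248,.033],.2)
im,K,W=shot('wrist');cv2.imwrite('pics/w3.png',im)"
```

```text
dp cm [-0.02  0.05  0.07] rot [-0.002  0.001  0.001] t 2.75 q6 -1.86 f [0.1 0.5 0.4] pos [0.5861 0.0251 0.0335]
```

View pics/w3.png

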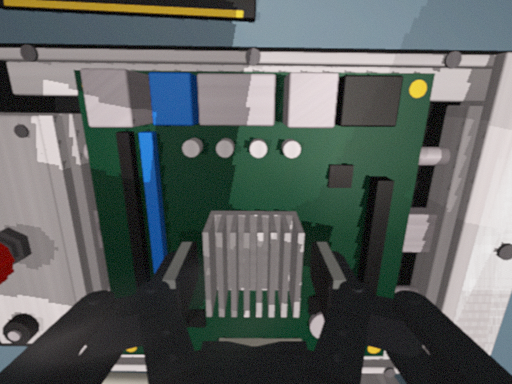

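The fingers straddle the heatsink evenly (fingers at x≈185 and 325, heatsink 205–303), clear of the slots. I'll close and slide, watching the force.

Request:
{"name": "send_rows", "arguments": {"dp": [[0,0,0],[0,0,0],[0,0,0],[0,0,0],[0,0,0]], "rot": [[0,0,0],[0,0,0],[0,0,0],[0,0,0],[0,0,0]], "grip": [4.2,4.2,4.2,4.2,4.2], "grip_force": 40}}

```text
time: 3.22
position: [0.5877, 0.0248, 0.0356]
eef_rot: [0.448, 0.548, -0.547, -0.447]
ft_force: [0.7, -0.1, 2.2]
gripper_width: 0.0452
```

Request:
{"name": "send_rows", "arguments": {"dp": [[0.3,0,0],[0.7,0,0],[1.1,0,0],[1.5,0,0],[1.6,0,0]], "rot": [[0,0,0],[0,0,0],[0,0,0],[0,0,0],[0,0,0]], "grip": [4.2,4.2,4.2,4.2,4.2]}}

```text
time: 3.63
position: [0.5844, 0.0408, 0.0356]
eef_rot: [0.448, 0.548, -0.548, -0.446]
ft_force: [0.7, -5.0, 6.1]
gripper_width: 0.0452
```

Request:
{"name": "send_rows", "arguments": {"dp": [[0.1,0,0],[0.2,0,0],[0.3,0,0],[0.4,0,0],[0.5,0,0]], "rot": [[0,0,0],[0,0,0],[0,0,0],[0,0,0],[0,0,0]], "grip": [4.2,4.2,4.2,4.2,4.2]}}

```text
time: 4.05
position: [0.5834, 0.0453, 0.0356]
eef_rot: [0.448, 0.548, -0.548, -0.446]
ft_force: [0.9, -4.9, 5.3]
gripper_width: 0.0449
```

Request:
{"name": "send_rows", "arguments": {"dp": [[0.1,0,0],[0.2,0,0],[0.3,0,0],[0.4,0,0],[0.4,0,0]], "rot": [[0,0,0],[0,0,0],[0,0,0],[0,0,0],[0,0,0]], "grip": [4.2,4.2,4.2,4.2,4.2]}}

```text
time: 4.47
position: [0.5826, 0.0494, 0.0356]
eef_rot: [0.448, 0.548, -0.548, -0.446]
ft_force: [0.9, -3.5, 5.6]
gripper_width: 0.045
```

Request:
{"name": "send_rows", "arguments": {"dp": [[0.1,0,0],[0.1,0,0],[0.2,0,0],[0.2,0,0],[0.2,0,0]], "rot": [[0,0,0],[0,0,0],[0,0,0],[0,0,0],[0,0,0]], "grip": [4.2,4.2,4.2,4.2,4.2]}}

```text
time: 4.88
position: [0.5822, 0.0513, 0.0356]
eef_rot: [0.448, 0.548, -0.548, -0.446]
ft_force: [0.2, -3.7, 5.9]
gripper_width: 0.0454
```

Request:
{"name": "send_rows", "arguments": {"dp": [[0.1,0,0],[0.1,0,0],[0.2,0,0],[0.2,0,0],[0.2,0,0]], "rot": [[0,0,0],[0,0,0],[0,0,0],[0,0,0],[0,0,0]], "grip": [4.2,4.2,4.2,4.2,4.2]}}

```text
time: 5.3
position: [0.5819, 0.0526, 0.0356]
eef_rot: [-0.448, -0.548, 0.548, 0.446]
ft_force: [0.3, -6.3, 6.1]
gripper_width: 0.0452
```

Request:
{"name": "send_rows", "arguments": {"dp": [[0.1,0,0],[0.1,0,0],[0.2,0,0],[0.2,0,0],[0.2,0,0]], "rot": [[0,0,0],[0,0,0],[0,0,0],[0,0,0],[0,0,0]], "grip": [4.2,4.2,4.2,4.2,4.2]}}

```text
time: 5.72
position: [0.5817, 0.0528, 0.0358]
eef_rot: [-0.449, -0.547, 0.548, 0.446]
ft_force: [0.4, -13.7, 4.9]
gripper_width: 0.0451
```

Request:
{"name": "send_rows", "arguments": {"dp": [[0,0,0],[-0.1,0,0],[-0.15,0,0],[-0.15,0,0],[-0.15,0,0]], "rot": [[0,0,0],[0,0,0],[0,0,0],[0,0,0],[0,0,0]], "grip": [4.2,4.2,4.2,5.8,6.0]}}

```text
time: 6.13
position: [0.5799, 0.0546, 0.0338]
eef_rot: [-0.447, -0.548, 0.548, 0.448]
ft_force: [-0.1, 0.2, -0.2]
gripper_width: 0.0598
```

Request:
{"name": "send_rows", "arguments": {"dp": [[0,0,0],[0,0,0],[0,-0.5,0],[0,-2,0],[0,-4,0]], "rot": [[0,0,0],[0,0,0],[0,0,0],[0,0,0],[0,0,0]], "grip": [6.0,6.0,6.0,6.0,6.0]}}

```text
time: 6.55
position: [0.579, 0.0543, 0.0729]
eef_rot: [-0.446, -0.547, 0.549, 0.449]
ft_force: [0.4, 0.7, 1.0]
gripper_width: 0.0598
```

Request:
{"name": "send_rows", "arguments": {"dp": [[0,-3,0],[0,-6,0],[-2,-9,0],[-4,-11,0],[-5,-12,0]], "rot": [[0,0,0],[0,0,0],[0,0,0],[0,0,0],[0,0,0]], "grip": [6.0,6.0,6.0,6.0,6.0]}}

```text
time: 6.97
position: [0.5928, 0.0036, 0.1991]
eef_rot: [0.449, 0.549, -0.546, -0.445]
ft_force: [0.4, -0.6, 0.7]
gripper_width: 0.0601
```

```bash
python3 -c "
from h import *
goal([.6027,-.1001,.17],.2)
im,K,W=shot('wrist');np.savez('w4.npz',K=K,W=W,im=im);cv2.imwrite('pics/w4.png',cv2.resize(im,(800,600)))"
```

```text
dp cm [-10.35   2.93   1.12] rot [ 0.006  0.001 -0.002] t 6.97 q6 -1.89 f [ 0.4 -0.6  0.7] pos [0.5928 0.0036 0.1991]
```

View pics/w4.png

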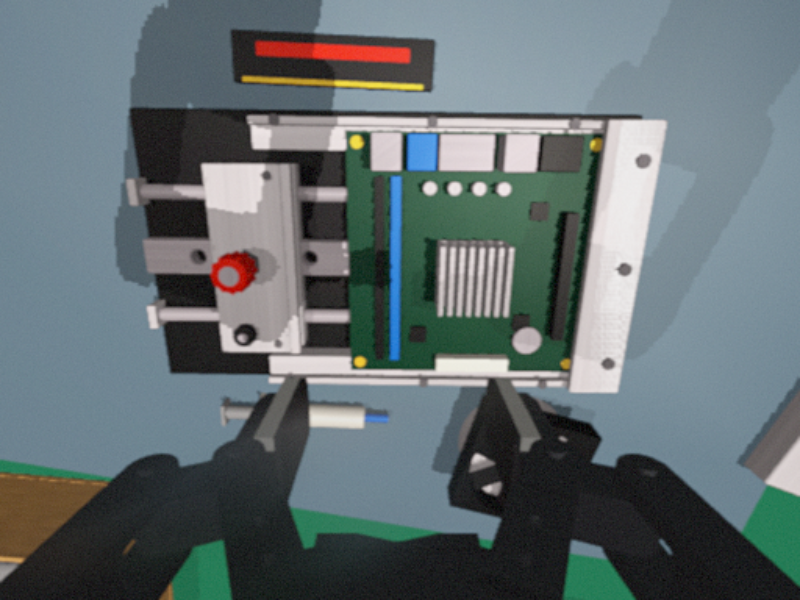

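```bash
python3 - <<'E'
from h import *
V={}
for nm in("w1","w2","w4"):
    d=np.load(nm+".npz");V[nm]=(d["K"],d["W"])
e=lambda x,y:(x/1.406,100+(y-280)/1.406); g=lambda x,y:(x/1.5625,y/1.5625)
k,r=tri([ray(*V["w1"],48,224),ray(*V["w2"],*e(169,412)),ray(*V["w4"],*g(229,276))]);print("knob",k,r)
h=onz(*V["w4"],*g(311,257),.02);print("hole",h,"yaw",np.arctan2(-(h-k)[0],(h-k)[1]),np.hypot(*(h-k)[:2]))
hs=np.mean([onz(*V["w4"],*g(*q),.0565) for q in [(437,248),(512,248),(513,315),(439,317)]],0)
L=[onz(*V["w4"],*g(*q),.04) for q in [(606,122),(570,388)]]
t=(L[1]-L[0])/np.linalg.norm(L[1]-L[0]); yaw=np.arctan2(t[1],t[0]); n=np.array([-np.sin(yaw),np.cos(yaw),0])
print("hs",hs,"lip yaw",yaw,"hs->lip",n@(L[0]-hs),"expect 78","hs-knob y",n@(hs-k))
goal([*k[:2],.11],.2)
E
```

```text
knob [ 0.6020496  -0.0992105   0.07397278] [np.float64(0.0001027398915925676), np.float64(0.0003667277721324051), np.float64(0.0002664714207996683)]
hole [ 0.59399388 -0.06007052  0.02      ] yaw 0.20298363116276152 0.03996038784768526
hs [0.58054906 0.05166543 0.0565    ] lip yaw 0.19805487446853817 hs->lip 0.07721651998736309 expect 78 hs-knob y 0.15215698176624345
dp cm [-10.11   9.     1.23] rot [ 0.007 -0.001 -0.003] t 7.02 q6 -1.89 f [-0.3 -0.4  2.4] pos [0.5934 0.0025 0.1997]
```

The board is home: heatsink to lip edge measures 77 mm against an expected 78, after a firm contact stop. The knob top is at 74 mm, and the next hole lies 40.0 mm from the knob along yaw 0.20. Next is the knob.

Request:
{"name": "send_rows", "arguments": {"dp": [[-3,2,0.4],[-6,4,0.8],[-9,6,1.2],[-10.1,8,1.2],[-10.1,9,1.2]], "rot": [[0.003,0,0],[0.006,0,0],[0.006,0,-0.002],[0.006,0,-0.002],[0.006,0,-0.002]], "grip": [6.0,6.0,6.0,5.5,5.0]}}

```text
time: 7.43
position: [0.5968, -0.0975, 0.0996]
eef_rot: [-0.444, -0.545, 0.549, 0.452]
ft_force: [-0.8, 0.2, 0.4]
gripper_width: 0.0501
```

Request:
{"name": "send_rows", "arguments": {"dp": [[0,0,0],[0,0,0],[0,0,0],[0,0,0],[0,0,0]], "rot": [[0,0,0],[0,0,0],[0,0,0],[0,0,0],[0,0,0]], "grip": [4.5,4.5,4.5,4.5,4.5]}}

```text
time: 7.85
position: [0.6002, -0.0957, 0.1061]
eef_rot: [-0.446, -0.547, 0.549, 0.448]
ft_force: [-0.9, -0.2, -0.5]
gripper_width: 0.0446
```

```bash
python3 -c "
from h import *
goal([.6022,-.0994,.051],.2)
im,K,W=shot('wrist');cv2.imwrite('pics/w5.png',im);print(proj(K,W,[.6022,-.0994,.073]))
f=im.astype(int);m=(f[...,2]>120)&(f[...,1]<90)&(f[...,0]<90);n,l,st,ce=cv2.connectedComponentsWithStats(m.astype(np.uint8));print([(st[i],ce[i]) for i in range(1,n) if st[i,4]>150])"
```

```text
dp cm [-0.4   5.51 -0.14] rot [-0.004  0.002  0.001] t 7.85 q6 -2.05 f [-0.9 -0.2 -0.5] pos [ 0.6002 -0.0957  0.1061]
[248.86826367 230.75054994]
[(array([ 262,   16,  138,   21, 1940], dtype=int32), array([330.2314433 ,  26.01752577])), (array([230, 205,  36,  40, 678], dtype=int32), array([248.1460177 , 226.27581121]))]
```

View pics/w5.png

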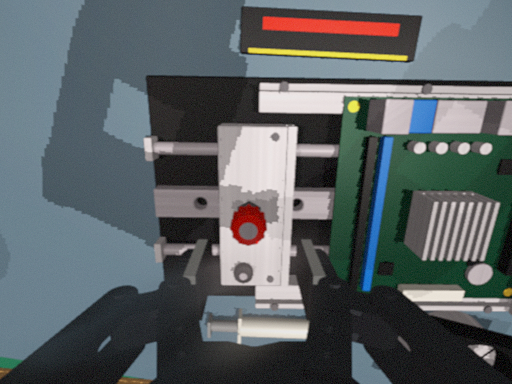

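The knob top at (248,231) agrees with the projected target. Descending, then gripping.

Request:
{"name": "send_rows", "arguments": {"dp": [[-0.4,1,-0.15],[-0.4,2.5,-0.15],[-0.4,4,-0.15],[-0.4,5,-0.15],[-0.4,5.4,-0.15]], "rot": [[0,0,0],[0,0,0],[0,0,0],[0,0,0],[0,0,0]], "grip": [4.5,4.5,4.5,4.5,4.5]}}

```text
time: 8.32
position: [0.5998, -0.0997, 0.048]
eef_rot: [-0.444, -0.546, 0.549, 0.45]
ft_force: [-1.5, -0.3, -0.5]
gripper_width: 0.0448
```

Request:
{"name": "send_rows", "arguments": {"dp": [[0,0,0],[0,0,0],[0,0,0],[0,0,0],[0,0,0]], "rot": [[0,0,0],[0,0,0],[0,0,0],[0,0,0],[0,0,0]], "grip": [4.0,3.5,3.2,3.2,3.2], "grip_force": 60}}

```text
time: 8.73
position: [0.6019, -0.1002, 0.0515]
eef_rot: [-0.446, -0.547, 0.549, 0.449]
ft_force: [1.2, 0.4, -0.1]
gripper_width: 0.0318
```

```bash
python3 -c "
from h import *
goal([.6022,-.0994,.051],.2)"
```

```text
dp cm [ 0.07  0.05 -0.05] rot [-0.005  0.001  0.001] t 8.73 q6 -2.06 f [ 1.2  0.4 -0.1] pos [ 0.6019 -0.1002  0.0515]
```

Request:
{"name": "send_rows", "arguments": {"dp": [[0.05,0.05,0],[0.05,0.05,0],[0.05,0.05,0],[0.05,0.05,0],[0.05,0.05,0]], "rot": [[0,0,0],[0,0,0],[0,0,0],[0,0,0],[0,0,0]], "grip": [2.5,1.8,1.8,1.8,1.8], "grip_force": 60}}

```text
time: 9.15
position: [0.6016, -0.0995, 0.0509]
eef_rot: [-0.446, -0.547, 0.549, 0.449]
ft_force: [-2.1, 0.1, 5.1]
gripper_width: 0.0208
```

Request:
{"name": "send_rows", "arguments": {"dp": [[0,0,0],[0,-0.2,0],[0,-0.4,0],[0,-0.4,0],[0,-0.4,0]], "rot": [[0,0,0],[0,0,0],[0,0,0],[0,0,0],[0,0,0]], "grip": [1.8,1.8,1.8,1.8,1.8]}}

```text
time: 9.57
position: [0.6013, -0.0995, 0.0534]
eef_rot: [-0.446, -0.547, 0.549, 0.449]
ft_force: [4.7, 0.1, -5.7]
gripper_width: 0.0211
```

Request:
{"name": "send_rows", "arguments": {"dp": [[0,-0.2,0],[0,-0.4,0],[0,-0.6,0],[0,-0.7,0],[0,-0.7,0]], "rot": [[0,0,0],[0,0,0],[0,0,0],[0,0,0],[0,0,0]], "grip": [1.8,1.8,1.8,1.8,1.8]}}

```text
time: 9.98
position: [0.6013, -0.0995, 0.0604]
eef_rot: [-0.445, -0.547, 0.549, 0.449]
ft_force: [6.1, 0.1, -7.1]
gripper_width: 0.0208
```

```bash
python3 - <<'E'
from h import *
print(status.sense()["position"],status.sense()["ft_force"],status.sense()["gripper_width"])
im,K,W=shot('wrist');s,_,_=shot('scene')
cv2.imwrite('pics/w6.png',np.hstack([im[100:384,150:400],cv2.resize(s[185:265,185:265],(284,284),interpolation=2)]))
E
```

```text
[ 0.60127381 -0.09949014  0.06042476] [ 6.06892433  0.07761749 -7.12123198] 0.020771797620754356
```

View pics/w6.png

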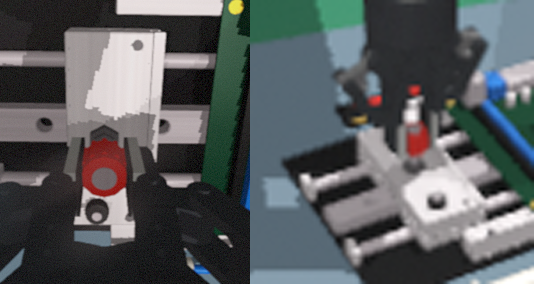

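The grip holds the knob, which is lifted about 9.5–10 mm (force −7 N, matching the spring). I'll raise it slightly more, then try a small slide.

Request:
{"name": "send_rows", "arguments": {"dp": [[0,-0.1,0],[0,-0.1,0],[0.2,-0.1,0],[0.4,-0.1,0],[0.6,-0.1,0]], "rot": [[0,0,0],[0,0,0],[0,0,0],[0,0,0],[0,0,0]], "grip": [1.8,1.8,1.8,1.8,1.8]}}

```text
time: 10.5
position: [0.6002, -0.0937, 0.0612]
eef_rot: [-0.446, -0.547, 0.549, 0.449]
ft_force: [6.1, -0.3, -6.9]
gripper_width: 0.0207
```

Request:
{"name": "send_rows", "arguments": {"dp": [[0.3,0,0],[0.6,0,0],[0.9,0,0],[1.2,0,0],[1.4,0,0]], "rot": [[0,0,0],[0,0,0],[0,0,0],[0,0,0],[0,0,0]], "grip": [1.8,1.8,1.8,1.8,1.8]}}

```text
time: 10.92
position: [0.5975, -0.0798, 0.0614]
eef_rot: [-0.446, -0.547, 0.549, 0.449]
ft_force: [6.7, -1.3, -7.7]
gripper_width: 0.021
```

Request:
{"name": "send_rows", "arguments": {"dp": [[0.4,0,0],[0.8,0,0],[1.2,0,0],[1.6,0,0],[2.0,0,0]], "rot": [[0,0,0],[0,0,0],[0,0,0],[0,0,0],[0,0,0]], "grip": [1.8,1.8,1.8,1.8,1.8]}}

```text
time: 11.33
position: [0.5938, -0.0603, 0.0616]
eef_rot: [-0.446, -0.547, 0.549, 0.449]
ft_force: [6.7, -0.6, -7.5]
gripper_width: 0.0208
```

Request:
{"name": "send_rows", "arguments": {"dp": [[0,0,0],[0,0,0],[0,0,0],[0,0,0],[0,0,0]], "rot": [[0,0,0],[0,0,0],[0,0,0],[0,0,0],[0,0,0]], "grip": [1.8,1.8,1.8,1.8,1.8]}}

```text
time: 11.75
position: [0.5936, -0.0596, 0.0614]
eef_rot: [-0.445, -0.547, 0.548, 0.449]
ft_force: [6.9, 2.7, -7.1]
gripper_width: 0.0207
```

```bash
python3 - <<'E'
from h import *
p=status.sense()["position"];d=p-[.6013,-.0995,.0509];print(d,"along",d@[-.1987,.98,0],"rise",d[2])
goal([.5934,-.0603,.0509],.2)
E
```

```text
[-0.007669    0.03989463  0.01049266] along 0.04062056225191133 rise 0.010492659920761718
dp cm [-0.07  1.05  0.03] rot [-0.004  0.001  0.003] t 11.75 q6 -2.0 f [ 6.9  2.7 -7.1] pos [ 0.5936 -0.0596  0.0614]
```

Request:
{"name": "send_rows", "arguments": {"dp": [[-0.05,0,0],[-0.05,0.3,0],[-0.05,0.6,0],[-0.05,0.9,0],[-0.05,1.2,0]], "rot": [[0,0,0],[0,0,0],[0,0,0],[0,0,0],[0,0,0]], "grip": [1.8,1.8,1.8,1.8,1.8]}}

```text
time: 12.17
position: [0.5942, -0.0603, 0.0508]
eef_rot: [-0.446, -0.547, 0.548, 0.449]
ft_force: [-1.5, 1.7, 12.2]
gripper_width: 0.0213
```

Request:
{"name": "send_rows", "arguments": {"dp": [[0,0.05,0],[0,0.1,0],[0,0.1,0],[0,0.1,0],[0,0.1,0]], "rot": [[0,0,0],[0,0,0],[0,0,0],[0,0,0],[0,0,0]], "grip": [1.8,1.8,1.8,1.8,1.8]}}

```text
time: 12.58
position: [0.5941, -0.0608, 0.0509]
eef_rot: [-0.446, -0.547, 0.548, 0.449]
ft_force: [0.3, 1.4, 5.3]
gripper_width: 0.0209
```

```bash
python3 - <<'E'
from h import *
p=status.sense()["position"];d=p-[.6013,-.0995,.0509];print(d,"along",d@[-.1987,.98,0],"rise",d[2])
im,K,W=shot('wrist');s,_,_=shot('scene');cv2.imwrite('pics/w7.png',np.hstack([im[:,:],cv2.resize(s[180:260,190:310],(288,192)).repeat(2,0)]))
E
```

```text
[-7.16894109e-03  3.87241960e-02 -2.87790451e-05] along 0.03937418071895279 rise -2.8779045112524437e-05
```

View pics/w7.png

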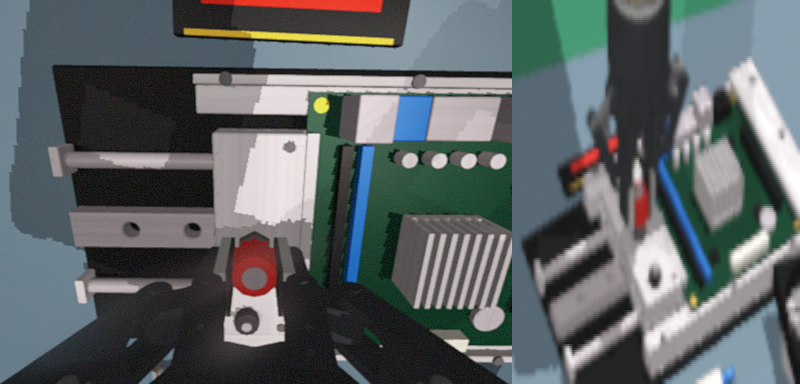

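```bash
python3 - <<'E'
from h import *
im,K,W=shot('wrist')
cv2.imwrite('pics/w8.png',cv2.resize(im[200:330,380:512],(660,650))[:600])
n=np.array([-.1987,.98,0]);hs=np.array([.58055,.05167,.0565]);x=np.array([.98,.1987,0])
print([proj(K,W,hs+a*.023*x+b*.023*n).round(0).tolist() for a,b in((-1,-1),(1,-1),(-1,1),(1,1))])
s=status.sense();print(s["ft_force"],s["position"],s["gripper_width"],s["time"])
E
```

```text
[[431.0, 235.0], [415.0, 310.0], [520.0, 235.0], [497.0, 310.0]]
[-0.12879711  1.13184536  5.41123631] [ 0.59412998 -0.0607591   0.05084944] 0.02076808002526929 12.7333
```

View pics/w8.png

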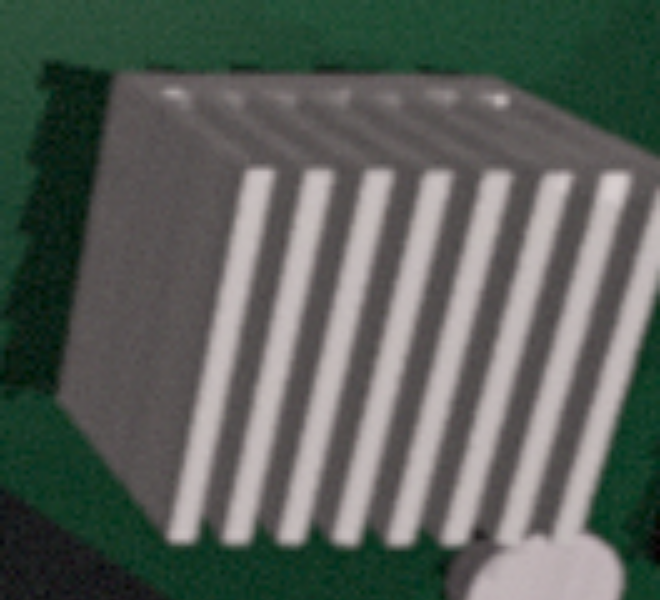

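The heatsink's top corners, (429,234) and (413,309), are within 2 px (about 1 mm) of where the seated board puts them. All checks pass, so I'm handing in.

```bash
python3 -c "
from bench import sign_off
print(sign_off())"
```

```text
the job is handed in; nothing more can be done
None
```

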